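# Centre-punch a new button hole through the drill jig

### The arm

A 6-joint arm with a two-finger parallel gripper is mounted at the origin on the work surface. World frame = base frame: x ahead of the robot, y to its left, z up, the work surface at z = 0. Lengths are in m, angles in rad, forces in N, time in s.
With the tool pointing down it reaches from about 0.3 to 1 m from the base axis. Payload 5.1 kg.
Tool frame: the origin (TCP) lies midway between the tips of the shut fingers; the grasp point (between the pads) lies ctrl.hold_point_z behind it (ctrl.hold_point_z is the distance from the TCP to the grasp point, in m); z points along the fingers, y is the line along which they close (so a half turn about z gives the same grasp; the last joint's range is limited). The gripper opens to 95 mm and grips with 3 to 60 N. Pads are 20 mm wide; open, the fingers measure 119 mm over their backs; the gripper's body (75 mm by 180 mm) begins 59 mm behind the grasp point.
Start: joints at [-1.192, 0.124, 1.65, -0, 1.367, -0.083], TCP at [0.29, -0.582, 0.215] pointing down, gripper open.
Joint ranges: [-2.61, 2.61], [-1.02, 2.33], [0.03, 2.71], [-1.35, 4.49], [0.32, 2.68], [-2.91, 2.91]. Speed limits (rad/s): [2.57, 2.57, 3.14, 3.14, 3.14, 3.14].

### API

Orientations are given as a rotation vector (axis times angle).
In Python, from station import ctrl gives the robot as it stands.
- The arm moves only by the tool arm_command, never from a script. Its arguments are lists of equal length, an entry for each row: "linear": the shift along the tool's x, y, z as a fraction of full scale, a list of three; "angular": the turn, a rotation vector about the tool's x, y, z as a fraction of full scale, a list of three; "claw": the gripper command: -1 is fully open, 1 is shut, values between are in proportion. In form: {"linear": [[x, y, z], ...], "angular": [[ax, ay, az], ...], "claw": [claw, ...]}. A call has exactly 5 rows; each row shifts and turns the commanded pose from where the row before left it, along the tool's axes as they then stand; what a row does not reach is not made up. Full scale, the value 1, is 0.03 m for a shift and 10 degrees for a turn. A row lasts 1/8 s, in which the tool goes at most 62.5 mm and 10.7 degrees, less where a joint would pass 70% of its speed; a pose out of reach is approached as far as the arm can. A call with a number of a shift or a turn outside -1 to 1 is refused whole. A call with a gripper value outside its range is refused whole. The fingers move at their own pace and stop on an object; "squeeze" is the grip in N (left out, the last holds). Time passes only in rows, so rows that do not move let the fingers close, or fill a call up. It gives the time, the measured TCP pose, the force, the opening and the grip force at its end, in the units of the state.
- ctrl.sense(): the state, without advancing time (a new reading comes with each control period).
- ctrl.get_image(name): name is "scene" or "side" or "wrist"; returns a dict with "img" (480x640x3 uint8, blue, green, red), "fx", "fy", "cx", "cy" (pixels), "camera_from_world" (4x4, takes a point from world to camera coordinates). Camera axes: x right, y up, looking along -z (the intrinsics and any distortion apply to the point x, -y, -z); pixel columns grow to the right and rows downward; lengths in m; the calibration is good to about 2 mm. A picture is of the moment at which its call begins. There is no depth.
- ctrl.job_done(): hands the job in; it is judged then, once.
Trained networks look in the newest picture that a camera, given by its name, has taken for a name from the list of things; names that differ only in an ending like _2 or _b are one class to them, and where a whole thing is asked for, a point or a joint stands for the part that bears it (a point fixed in the world has none). Each returns a list of dicts, best first, with "score" (0 to 1); they miss things now and then, are a little off and sometimes report something else, mostly with a low value. They report only what shows in the picture. A call takes as long as a camera call. They do not tell look-alikes from the thing itself.
- ctrl.silhouettes(camera, name): "region" (480x640 bool, what is visible of it) and "extent" ([left, top, width, height] in pixels, round what is visible of it).
The state is a dict: "time_s": time; "qpos": joint angles; "qvel": joint speeds; "tau": joint torques, N m; "ee_pos": TCP position; "tcp_rot": TCP orientation; "contact_force": force on the tool from outside, world axes, zero at the start; "moment": the same for the moment, N m; "opening": opening from 0.0 (shut) to 1.0 (fully open); "grip_force": force on a finger pad.
Only numpy, scipy, OpenCV 4.12 (cv2) and the standard library are available. Lean on these libraries where they do the work, as an engineer would, in place of code of your own. Each camera call takes 0.05 s, during which the arm holds its last target. There are 200 camera calls.

### The job

Take the spring-loaded centre punch from its wooden stand, put its point down through the one open bush of the drill jig onto the control panel, and press it straight down until its spring trips with a snap. Ease off as soon as it has snapped instead of ramming it onto its stop, and put the punch back upright and fully home in its socket in the stand. Do not let it snap anywhere but in that bush, and leave the tubes, the knob and the coin wheel where they are.

Things in the scene. Friction and masses are not known exactly. Their poses are not given: they have to be found in the camera images.
- punch_grip (a point): Centre of the grip of an automatic centre punch (132 mm long, 0.16 kg), at the start upright, point down, in the stand's socket. It is on the axis, 1 mm above the middle of the round brass barrel (18 mm diameter, from 26 mm below to 24 mm above this point); z runs from point to cap. Steel cap, 20 mm wide, from 24 to 36 mm above. Point tip 96 mm below when not pressed.
- punch_collar (a point): On the punch's axis, at the underside of its knurled collar (24 mm wide, 8 mm high, 34 mm below punch_grip). The collar's top is a ledge below the barrel that fingertips may bear on; its underside rests on the stand. Below it the steel nose sleeve, 13 mm wide, 18 mm long, tapered at its end, out of which the 7 mm point rod sticks by 44 mm.
- point: The punch's sprung steel point rod; origin at its tip, z up along the rod. Push to press it in: 3 N at first, about 2 N per mm more up to about 15 N at some 8 mm (the arm's own give adds to this), where the spring trips and the push drops at once by 4 to 7 N. About 4 mm further it meets its solid stop. Over 20 N on the rod harms point and panel. Letting up re-cocks it.
- striker (a joint): Striker inside the punch (m): 0 cocked, creeps to about 0.003 as the punch is pressed, jumps to 0.006 when it trips, returns to 0 when the push is let up.
- bush_open: The one open steel drill bush in the jig; origin at the centre of its mouth, 41 mm above the bench, z up. Flanged head 30 mm wide, 4 mm high; countersunk mouth 20 mm wide, narrowing over 6 mm depth to a straight bore 10 mm wide, 8 mm long. The panel lies below the bore: its board is 6 to 25 mm thick (not measured), so its face is 16 to 35 mm below the mouth.
- jig: Fixed aluminium bridge over the wooden panel (250 x 220 mm): plate 64 x 272 mm, long side along y, its top 37 mm above the bench; origin on the bench under its centre, z up. Bushes at y = -55, 0, 55 mm: one, any of them, is open; knurled locating pins (18 mm wide, tops 59 mm above the bench) fill the others. Black thumb screws at y = -98 and 98 mm, tops at 57 mm.
- stand_socket (a point): Centre of the mouth of the punch's socket, in the top, 70 mm above the bench, of the fixed wooden stand (70 x 120 mm, long side along y, its middle 30 mm towards +y of here). Socket 17 mm wide with a 3 mm chamfer, 66 mm deep. Drill bits stand up to 21 mm above the other half. Home, the collar rests on the stand's top: punch_grip is 34 mm above this point.
- tube_a: Glass vacuum tube standing on its base, 29 mm wide, 74 mm high; loose bystander; origin under its base.
- tube_b: Glass vacuum tube standing on its base, 29 mm wide, 66 mm high; loose bystander; origin under its base.
- monitor_knob: Beige plastic knob, 38 mm wide, 20 mm high; loose bystander; origin under its base.
- coin_wheel: Bronze coin counter wheel lying flat, 60 mm wide, 14 mm high; loose bystander; origin under its base.
Mind the look-alikes: they are no part of the job. Of the things that look like the part that bears stand_socket, the middle-sized one is meant.

How it is judged:
On the way, in this order (a step that is already met when the one before it is completed fails the run):
1. the punch's point is down in the bore of the open bush, the punch upright (horizontal distance between point and bush_open below 0.003 m and z of point in the frame of bush_open below -0.012 m and angle between punch_grip's own z axis and vertical below 0.12 rad), for 0.1 s.
2. pressed there, upright, the punch's spring trips (striker past 5 mm) (horizontal distance between point and bush_open below 0.003 m and z of point in the frame of bush_open below -0.014 m and angle between punch_grip's own z axis and vertical below 0.12 rad and value of joint striker above 0.005 m), for 0.02 s.
At the end, for the whole second after the job is handed in: The punch stands at rest in its socket in the stand, released and cocked (striker under 2 mm): collar on the stand's top (punch_grip 30 to 37.5 mm above the socket's mouth), within 5 mm of the socket's axis and within 0.1 rad of upright (horizontal distance between punch_grip and stand_socket below 0.005 m and z of punch_grip in the frame of stand_socket between 0.03 and 0.0375 m and angle between punch_grip's own z axis and vertical below 0.1 rad and value of joint striker below 0.002 m and linear speed of point below 0.02 m/s); the robot touches nothing.
It fails at once if the punch trips (striker past 4.5 mm) with its point outside the open bush (value of joint striker above 0.0045 m and not (horizontal distance between point and bush_open below 0.0045 m and z of point in the frame of bush_open below -0.01 m)).
It fails at once if the point rod is loaded with more than 20 N, as when rammed onto its stop (contact force between point and anything else above 20 N).
It fails at once if a tube, the knob or the coin wheel is shifted by more than 20 mm or tipped (distance of any of tube_a, tube_b, monitor_knob, coin_wheel from where it was at the start of the episode above 0.02 m or angle between any of tube_a, tube_b, monitor_knob, coin_wheel's own z axis and vertical above 0.4 rad).
It also fails if it takes over 64 s, if anything falls off the work surface, if the arm or the gripper's body presses on something with over 40 N, if the wrist force passes 120 N, or if a joint passes its speed limit or range.

## Working session

There is one attempt and no reset: what is moved stays moved. The work goes in short steps, Python scripts to look and compute and a tool call to move; the robot and the scene stay as the last step left them, time stands still between calls to the robot, and variables do not carry over. Pictures are saved under pics/ and viewed, at most 10 in all, crops included, and the job is handed in when it is done.

Besides the shell and the picture viewer there is one more tool, called after "Call:" by a JSON object that holds its "op" and its "data", one argument or row to a line. arm_command: Moves the arm, as the interface text tells. Shift numbers are shares of 0.03 m and turn numbers shares of 10 degrees, none past 1 either way. Its arguments: {"type":"object","properties":{"linear":{"type":"array","items":{"type":"array","items":{"type":"number"}}},"angular":{"type":"array","items":{"type":"array","items":{"type":"number"}}},"claw":{"type":"array","items":{"type":"number"}},"squeeze":{"type":"number"}},"required":["linear","angular","claw"]}

```bash
mkdir -p pics; ls; python3 - <<'E'
from station import ctrl
import cv2,numpy as np
s=ctrl.sense();print(s,ctrl.hold_point_z)
for n in ("scene","side"):
    d=ctrl.get_image(n);cv2.imwrite(f"pics/{n}0.png",d["img"])
    print(n,d["fx"],d["fy"],d["cx"],d["cy"],np.round(d["camera_from_world"],4).tolist(), [k for k in d])
    for t in ("punch_grip","stand_socket","jig","bush_open","tube_a","monitor_knob","coin_wheel"):
        try: print(t,[(round(r["score"],2),r["extent"]) for r in ctrl.silhouettes(n,t)])
        except Exception as e: print(t,e)
E
```

```text
pics
{'time_s': 0.0, 'qpos': array([-1.19159104e+00,  1.24470485e-01,  1.65168293e+00,  3.98095955e-07,
        1.36746021e+00, -8.25795708e-02]), 'qvel': array([-5.81591737e-04,  9.19962509e-04, -9.59518156e-04,  8.88659429e-05,
       -2.83364138e-04, -1.49208831e-03]), 'tau': array([-3.03138677e-04, -4.17596591e+01, -3.59932780e+01,  7.74730230e-02,
        4.91174078e-02, -1.35888167e-04]), 'ee_pos': array([ 0.28935445, -0.58133065,  0.21340416]), 'tcp_rot': array([-3.05627700e+00, -7.18484491e-01,  4.68197528e-04]), 'contact_force': array([0.86740348, 0.07292793, 0.67951086]), 'moment': array([ 0.00255117, -0.02709219,  0.01181596]), 'grip_force': 0.0, 'opening': 1.0016290718831364} 0.0188
scene 448.09284569574544 448.09284569574544 318.4054269782299 231.06156083643137 [[-0.4916, 0.8706, -0.0166, 0.2603], [-0.4856, -0.2583, 0.8352, 0.1745], [0.7228, 0.4187, 0.5497, -1.2663], [0.0, 0.0, 0.0, 1.0]] ['img', 'fx', 'fy', 'cx', 'cy', 'camera_from_world']
punch_grip [(0.56, [238.6, 177.3, 13.7, 34.5])]
stand_socket [(0.96, [225.4, 201.1, 66.8, 53.4]), (0.71, [278.1, 186.1, 47.2, 38.1])
[... 334 characters left out ...]
9])]
side 451.4261793642688 451.4261793642688 318.98086771546957 241.18471481539103 [[0.9871, -0.1598, 0.0018, -0.5307], [0.0892, 0.5602, 0.8235, -0.1293], [-0.1326, -0.8128, 0.5673, -0.8591], [0.0, 0.0, 0.0, 1.0]] ['img', 'fx', 'fy', 'cx', 'cy', 'camera_from_world']
punch_grip [(0.63, [304.0, 296.4, 8.1, 42.1])]
stand_socket [(0.89, [147.7, 343.5, 97.7, 134.2]), (0.86, [279.5, 287.0, 50.3, 90.0]), (0.85, [205.6, 300.4, 37.4, 63.9])]
jig [(0.88, [275.0, 181.4, 52.4, 69.5])]
bush_open [(0.65, [288.4, 193.8, 10.3, 3.5])]
tube_a [(0.74, [362.0, 305.7, 15.7, 31.9]), (0.6, [360.4, 333.4, 20.6, 43.9])]
monitor_knob [(0.9, [388.0, 318.1, 18.8, 22.1])]
coin_wheel [(0.84, [385.3, 342.6, 36.9, 36.1])]
```

View pics/scene0.png

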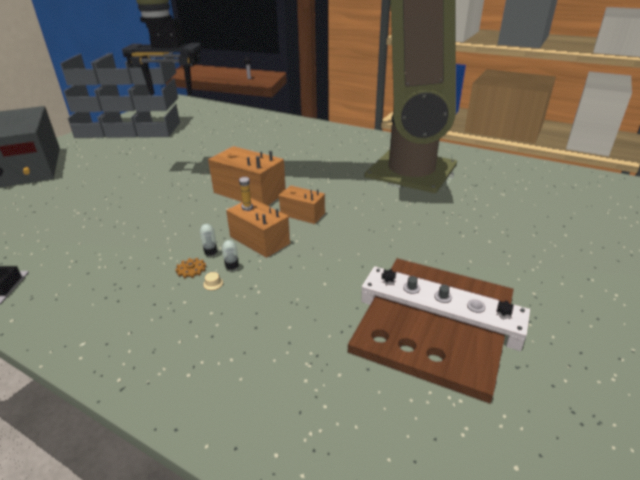

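View pics/side0.png

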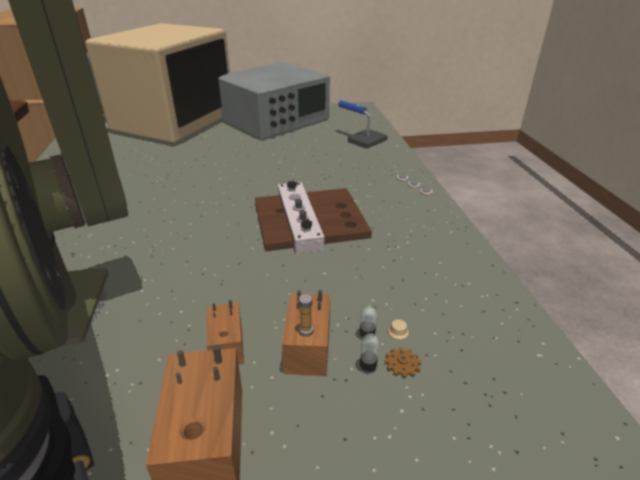

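The scene picture shows the punch at about (245,193), in the middle-sized stand, with tubes at (209,240) and (231,254), and the open bush at (476,305) at one end of the white bridge. The side picture shows the punch at (306,315) and the open bush at about (293,195).

```bash
cat > h.py <<'E'
from station import ctrl
import numpy as np
from scipy.spatial.transform import Rotation as R
def ray(d,u,v):
    M=d["camera_from_world"];Rm=M[:3,:3];o=-Rm.T@M[:3,3]
    return o,Rm.T@np.array([(u-d["cx"])/d["fx"],-(v-d["cy"])/d["fy"],-1])
def onz(d,u,v,z):
    o,r=ray(d,u,v);return (o+r*(z-o[2])/r[2])[:2].round(4)
def proj(d,p):
    c=d["camera_from_world"][:3,:3]@np.array(p)+d["camera_from_world"][:3,3]
    return np.array([d["cx"]+d["fx"]*c[0]/-c[2], d["cy"]-d["fy"]*c[1]/-c[2]]).round(1)
def cam(n,name):
    import cv2
    d=ctrl.get_image(n);cv2.imwrite(f"pics/{name}.png",d["img"]);return d
E
python3 - <<'E'
from h import *
S=ctrl.get_image("scene");D=ctrl.get_image("side")
print("cap",onz(S,244.5,180,.14),onz(D,305.5,299,.14))
print("collar",onz(S,246,209,.07),onz(D,306,331,.07))
print("bush",onz(S,476,305,.041),onz(D,293,195.5,.041))
for n,a,b in(("screwA",(388,271),(291,184)),("screwB",(505,304),(306,221))):print(n,onz(S,*a,.057),onz(D,*b,.057))
print("pins",onz(S,412,280,.059),onz(S,444,289,.059))
print("tubes",onz(S,211,250,.0),onz(S,231,266,.0),onz(D,369,330,0),onz(D,370,367,0),"knob",onz(S,213,285,.0),"wheel",onz(S,191,268,.0))
for nm,d,n in (("S",S,"scene"),("D",D,"side")):
  for t in ("stand_socket",): 
    for r in ctrl.silhouettes(n,t):
        u,v=np.argwhere(r["region"])[:,::-1].mean(0);print(nm,round(r["score"],2),u,v,onz(d,u,v,.05))
s=ctrl.sense();print(R.from_rotvec(s["tcp_rot"]).as_matrix().round(3))
E
```

```text
cap [ 0.4882 -0.1945] [ 0.4834 -0.2065]
collar [ 0.4887 -0.1994] [ 0.4835 -0.2039]
bush [0.5237 0.2969] [0.5185 0.2947]
screwA [0.5277 0.1418] [0.5175 0.3273]
screwB [0.5182 0.3385] [0.5312 0.1434]
pins [0.5338 0.1882] [0.5309 0.2429]
tubes [ 0.5701 -0.2399] [ 0.5938 -0.1668] [ 0.6046 -0.1519] [ 0.5852 -0.2338] knob [ 0.6571 -0.1597] wheel [ 0.6373 -0.2341]
S 0.92 259.2310358105506 228.12860993453987 [ 0.5125 -0.1498]
S 0.81 247.57702582368654 174.66755713861681 [ 0.3216 -0.3237]
S 0.7 302.2068702290076 204.36106870229008 [ 0.3862 -0.1219]
D 0.74 224.24726336123632 327.6780424983902 [ 0.3526 -0.1556]
[[ 0.895  0.446  0.   ]
 [ 0.446 -0.895 -0.   ]
 [ 0.     0.    -1.   ]]
```

Call:
{"op": "arm_command", "data": {
  "linear": [
    [1,0,0],
    [1,0,0],
    [1,0,0],
    [1,0,0],
    [1,0,0]
  ],
  "angular": [
    [0,0,-1],
    [0,0,-1],
    [0,0,-1],
    [0,0,-1],
    [0,0,-1]
  ],
  "claw": [-1,-1,-1,-1,-1]
}}

```text
time_s: 1.62
ee_pos: [0.3905, -0.4757, 0.2147]
tcp_rot: [2.462, 1.951, 0.0]
contact_force: [0.5, -0.6, 0.5]
opening: 1.0
grip_force: 0.0
```

Call:
{"op": "arm_command", "data": {
  "linear": [
    [1,0,0],
    [1,0,0],
    [1,0.3,0],
    [1,0.3,0],
    [1,0.3,0]
  ],
  "angular": [
    [0,0,-1],
    [0,0,-0.35],
    [0,0,0],
    [0,0,0],
    [0,0,0]
  ],
  "claw": [-1,-1,-1,-1,-1]
}}

```text
time_s: 2.25
ee_pos: [0.426, -0.3264, 0.2148]
tcp_rot: [2.222, 2.22, 0.0]
contact_force: [-0.1, 0.4, -0.1]
opening: 0.997
grip_force: 0.0
```

Call:
{"op": "arm_command", "data": {
  "linear": [
    [0.9,0.6,0],
    [0.9,0.6,0],
    [0.9,0.6,0],
    [0,0,0],
    [0,0,0]
  ],
  "angular": [
    [0,0,0],
    [0,0,0],
    [0,0,0],
    [0,0,0],
    [0,0,0]
  ],
  "claw": [-1,-1,-1,-1,-1]
}}

```text
time_s: 2.88
ee_pos: [0.4796, -0.2468, 0.2147]
tcp_rot: [2.222, 2.221, -0.001]
contact_force: [0.3, -0.3, 0.3]
opening: 1.001
grip_force: 0.0
```

```bash
python3 - <<'E'
from h import *
d=cam("wrist","w1");s=ctrl.sense();print(s["ee_pos"],s["time_s"])
M=d["camera_from_world"];print(d["fx"],-M[:3,:3].T@M[:3,3],M[2,:3])
for t in ("punch_grip","stand_socket"):
    print(t,[(round(r["score"],2),r["extent"]) for r in ctrl.silhouettes("wrist",t)])
print(proj(d,[.486,-.2,.14]),proj(d,[.486,-.2,.07]))
E
```

```text
[ 0.47942033 -0.24704377  0.21466569] 2.925
352.1571392916819 [ 0.47829993 -0.17513458  0.38564182] [7.97441137e-04 2.55057276e-01 9.66925618e-01]
punch_grip [(0.8, [313.5, 158.1, 32.0, 40.2])]
stand_socket [(0.94, [85.2, 206.0, 145.5, 177.9]), (0.92, [139.7, 52.2, 89.7, 112.7]), (0.56, [282.9, 55.3, 111.0, 162.5])]
[335.1 179.8] [332.7 171.7]
```

View pics/w1.png

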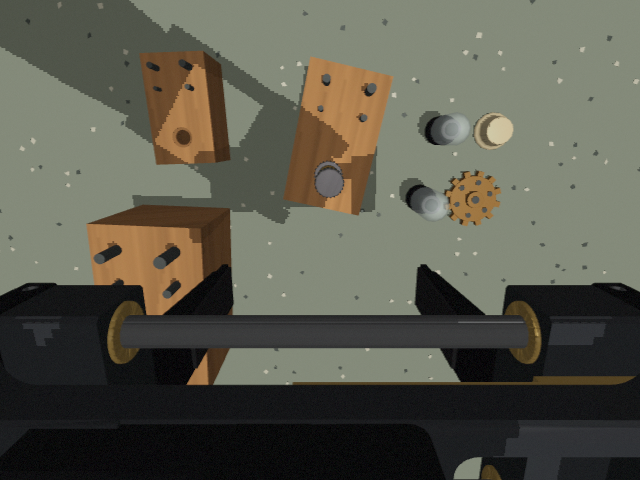

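The cap of the punch shows at (330,182) in the wrist picture, and the stand is turned by about 12°. The tubes at (430,203) and (452,130) are clear of the fingers.

Call:
{"op": "arm_command", "data": {
  "linear": [
    [0.8,0.1,0.1],
    [0.7,0,0.4],
    [0,0,1],
    [0,0,0],
    [0,0,0]
  ],
  "angular": [
    [0,0,0],
    [0,0,0],
    [0,0,0],
    [0,0,0],
    [0,0,0]
  ],
  "claw": [-1,-1,-1,-1,-1]
}}

```text
time_s: 3.65
ee_pos: [0.4829, -0.2016, 0.1701]
tcp_rot: [2.222, 2.22, 0.0]
contact_force: [-0.1, -0.2, -0.1]
opening: 1.001
grip_force: 0.0
```

```bash
python3 - <<'E'
from h import *
d=cam("wrist","w2");s=ctrl.sense();print(s["ee_pos"])
r=ctrl.silhouettes("wrist","punch_grip");print([(round(q["score"],2),q["extent"]) for q in r])
S=ctrl.get_image("side");print([(round(q["score"],2),q["extent"]) for q in ctrl.silhouettes("side","punch_grip")])
print("pred",proj(d,[.4825,-.2025,.14]),proj(S,[.4825,-.2025,.14]),proj(S,[.4825,-.2025,.07]))
import cv2;cv2.imwrite("pics/w2c.png",cv2.resize(d["img"][80:320,200:480],None,fx=2,fy=2))
E
```

```text
[ 0.4832812  -0.20180492  0.17072661]
[(0.56, [304.9, 219.4, 36.3, 61.7])]
[(0.96, [299.7, 296.7, 13.0, 40.1])]
pred [325.5 266.8] [304.5 297.3] [305.2 330.4]
```

View pics/w2c.png

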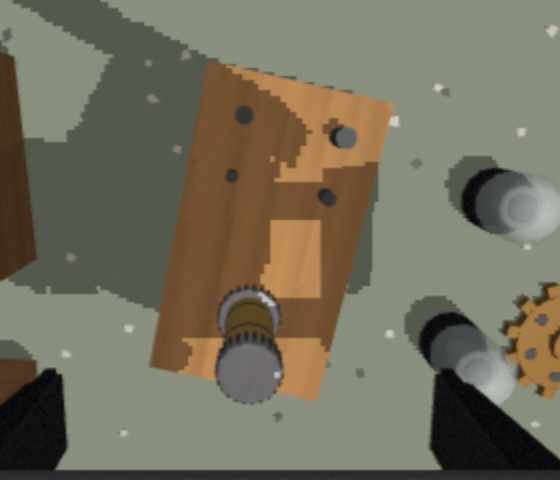

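The cap centre is at (324,265), so the TCP is within about 1 mm of the axis and the fingers straddle it.

Call:
{"op": "arm_command", "data": {
  "linear": [
    [0,-0.03,1],
    [0,0,1],
    [0,0,1],
    [0,0,0],
    [0,0,0]
  ],
  "angular": [
    [0,0,0],
    [0,0,0],
    [0,0,0],
    [0,0,0],
    [0,0,0]
  ],
  "claw": [-1,-1,-1,-1,-1]
}}

```text
time_s: 4.47
ee_pos: [0.4828, -0.202, 0.0812]
tcp_rot: [2.221, 2.219, 0.001]
contact_force: [0.1, -0.2, -0.8]
opening: 1.001
grip_force: 0.0
```

Call:
{"op": "arm_command", "data": {
  "linear": [
    [0,0,0],
    [0,0,0],
    [0,0,0],
    [0,0,0],
    [0,0,0]
  ],
  "angular": [
    [0,0,0],
    [0,0,0],
    [0,0,0],
    [0,0,0],
    [0,0,0]
  ],
  "claw": [1,1,1,1,1],
  "squeeze": 45
}}

```text
time_s: 5.1
ee_pos: [0.4819, -0.2014, 0.0796]
tcp_rot: [-2.222, -2.221, 0.0]
contact_force: [0.4, -0.6, -0.4]
opening: 0.53
grip_force: 0.0
```

Call:
{"op": "arm_command", "data": {
  "linear": [
    [0,0,0],
    [0,0,0],
    [0,0,0],
    [0,0,0],
    [0,0,0]
  ],
  "angular": [
    [0,0,0],
    [0,0,0],
    [0,0,0],
    [0,0,0],
    [0,0,0]
  ],
  "claw": [1,1,1,1,1]
}}

```text
time_s: 5.72
ee_pos: [0.4819, -0.2014, 0.0796]
tcp_rot: [-2.222, -2.221, -0.0]
contact_force: [0.4, -0.0, -1.5]
opening: 0.194
grip_force: 45.0
```

Call:
{"op": "arm_command", "data": {
  "linear": [
    [0,0,-0.5],
    [0,0,-0.8],
    [0,0,-0.8],
    [0,0,-0.8],
    [0,0,-0.8]
  ],
  "angular": [
    [0,0,0],
    [0,0,0],
    [0,0,0],
    [0,0,0],
    [0,0,0]
  ],
  "claw": [1,1,1,1,1]
}}

```text
time_s: 6.35
ee_pos: [0.4816, -0.2013, 0.1922]
tcp_rot: [-2.222, -2.221, 0.0]
contact_force: [0.2, -0.9, -0.9]
opening: 0.193
grip_force: 45.0
```

Call:
{"op": "arm_command", "data": {
  "linear": [
    [0.5,0,0],
    [0.8,0,0],
    [1,0.1,0],
    [1,0.1,0],
    [1,0.1,0]
  ],
  "angular": [
    [0,0,0],
    [0,0,0],
    [0,0,0],
    [0,0,0],
    [0,0,0]
  ],
  "claw": [1,1,1,1,1]
}}

```text
time_s: 6.98
ee_pos: [0.4899, -0.0704, 0.1892]
tcp_rot: [-2.22, -2.219, 0.002]
contact_force: [-0.6, 0.9, -1.2]
opening: 0.193
grip_force: 45.0
```

Call:
{"op": "arm_command", "data": {
  "linear": [
    [1,0.1,0],
    [1,0.1,0],
    [1,0.1,0],
    [1,0.1,0],
    [1,0.1,0]
  ],
  "angular": [
    [0,0,0],
    [0,0,0],
    [0,0,0],
    [0,0,0],
    [0,0,0]
  ],
  "claw": [1,1,1,1,1]
}}

```text
time_s: 7.6
ee_pos: [0.5047, 0.0793, 0.1892]
tcp_rot: [-2.22, -2.22, 0.003]
contact_force: [-0.7, -0.9, -0.9]
opening: 0.193
grip_force: 45.0
```

Call:
{"op": "arm_command", "data": {
  "linear": [
    [1,0.1,0],
    [1,0.1,0],
    [0.6,0.1,0],
    [0,0,0],
    [0,0,0]
  ],
  "angular": [
    [0,0,0],
    [0,0,0],
    [0,0,0],
    [0,0,0],
    [0,0,0]
  ],
  "claw": [1,1,1,1,1]
}}

```text
time_s: 8.22
ee_pos: [0.5148, 0.1551, 0.1902]
tcp_rot: [-2.222, -2.22, 0.002]
contact_force: [0.8, -0.2, -2.3]
opening: 0.193
grip_force: 45.0
```

```bash
python3 - <<'E'
from h import *
d=cam("wrist","w3");s=ctrl.sense();print(s["ee_pos"],s["grip_force"],s["opening"])
r=ctrl.silhouettes("wrist","bush_open");print([(round(q["score"],2),q["extent"]) for q in r])
print("pred",proj(d,[.5237,.2969,.041]))
E
```

```text
[0.51497341 0.15488272 0.1903909 ] 44.96980916708708 0.18984146854852177
[(0.98, [313.4, 40.6, 35.4, 34.0])]
pred [336.2  54.9]
```

View pics/w3.png

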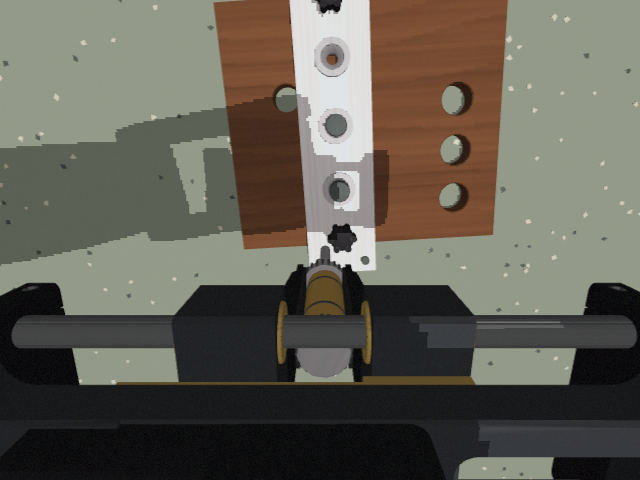

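The open bush is the far one, at (332,57), and the punch's point shows at about (324,250).

Call:
{"op": "arm_command", "data": {
  "linear": [
    [0.8,0.05,0.2],
    [1,0.05,0.4],
    [0.9,0,0.2],
    [0,0,0],
    [0,0,0]
  ],
  "angular": [
    [0,0,0],
    [0,0,0],
    [0,0,0],
    [0,0,0],
    [0,0,0]
  ],
  "claw": [1,1,1,1,1]
}}

```text
time_s: 8.95
ee_pos: [0.5184, 0.2357, 0.1668]
tcp_rot: [2.223, 2.22, -0.0]
contact_force: [-0.4, -0.3, -1.2]
opening: 0.191
grip_force: 45.0
```

```bash
python3 - <<'E'
from h import *
import cv2
d=cam("wrist","w4");s=ctrl.sense();e=s["ee_pos"];print(e)
r=ctrl.silhouettes("wrist","bush_open");print([(round(q["score"],2),q["extent"]) for q in r])
for q in r[:1]:
    v,u=np.argwhere(q["region"]).mean(0);print(u,v,onz(d,u,v,.041))
r=ctrl.silhouettes("wrist","point");print([(round(q["score"],2),q["extent"]) for q in r])
print("pred tip",proj(d,[e[0],e[1],e[2]-.0716]),"pred collar",proj(d,[e[0],e[1],e[2]-.0096]))
cv2.imwrite("pics/w4c.png",cv2.resize(d["img"][90:290,220:420],None,fx=3,fy=3,interpolation=cv2.INTER_CUBIC))
for n in("scene","side"):
    D=cam(n,n+"4");r=ctrl.silhouettes(n,"bush_open")
    for q in r[:1]:
        v,u=np.argwhere(q["region"]).mean(0);print(n,q["score"],u,v,onz(D,u,v,.041))
E
```

```text
[0.51853497 0.23560207 0.16701212]
[(0.62, [310.9, 141.8, 34.1, 30.2])]
327.1609195402299 156.89759665621736 [0.5199 0.296 ]
[(0.66, [321.0, 248.0, 10.4, 13.5])]
pred tip [325.9 246. ] pred collar [326.6 278.2]
scene 0.46 475.8702702702703 306.0486486486486 [0.5264 0.2973]
side 0.73 301.43473053892217 221.00718562874252 [0.524  0.1705]
```

View pics/w4c.png

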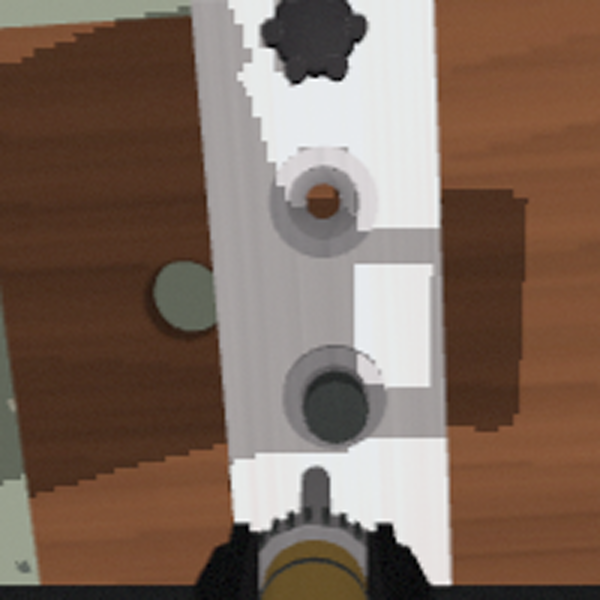

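Open bush centre at full-image (327.7,157.3), point tip at (325,246), matching prediction; I need about +60 mm in y and +2.5 mm in x.

Call:
{"op": "arm_command", "data": {
  "linear": [
    [0.7,0.08,0],
    [0.8,0,0],
    [0.5,0,0.5],
    [0,0,0.8],
    [0,0,0]
  ],
  "angular": [
    [0,0,0],
    [0,0,0],
    [0,0,0],
    [0,0,0],
    [0,0,0]
  ],
  "claw": [1,1,1,1,1]
}}

```text
time_s: 9.93
ee_pos: [0.5184, 0.2963, 0.1239]
tcp_rot: [-2.22, -2.22, 0.01]
contact_force: [-1.2, 0.3, -2.3]
opening: 0.193
grip_force: 45.0
```

```bash
python3 - <<'E'
from h import *
import cv2
d=cam("wrist","w5");s=ctrl.sense();e=s["ee_pos"];print(e,s["contact_force"])
for n in("bush_open","point"):
  for q in ctrl.silhouettes("wrist",n)[:1]:
    v,u=np.argwhere(q["region"]).mean(0);print(n,q["score"],u,v,q["extent"])
print("pred tip",proj(d,[e[0],e[1],e[2]-.0716]),"bush",proj(d,[.5203,.2957,.041]))
a=cv2.resize(d["img"][190:270,270:380],None,fx=5,fy=5,interpolation=cv2.INTER_CUBIC)
cv2.imwrite("pics/w5c.png",a)
E
```

```text
[0.51949787 0.29651035 0.12568966] [ 0.78556648  0.17426317 -1.81971377]
bush_open 0.56 328.9273797841021 239.67615309126595 [307.8, 225.3, 40.0, 35.3]
point 0.56 324.589552238806 252.79850746268656 [319.6, 245.6, 11.9, 15.1]
pred tip [328. 246.] bush [329.  242.1]
```

View pics/w5c.png

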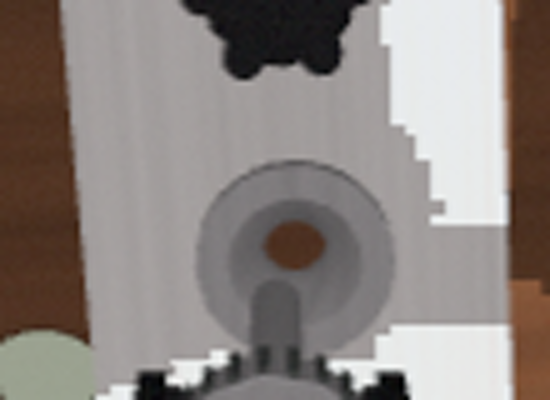

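Tip at (325,246), bush centre at (329,241): the tip needs to go about 3 mm in +x; I compute it.

```bash
python3 - <<'E'
from h import *
d=ctrl.get_image("wrist");e=ctrl.sense()["ee_pos"];print(e,d["cx"],ctrl.sense()["tcp_rot"])
b=onz(d,329.2,241.2,.041)
for zt in(.051,.053,.055):print(b,onz(d,325,246.2,zt),b-onz(d,325,246.2,zt))
E
```

```text
[0.52129113 0.29683768 0.12860076] 323.7741478073475 [2.22199634 2.22013335 0.00231071]
[0.5237 0.296 ] [0.5204 0.295 ] [0.0033 0.001 ]
[0.5237 0.296 ] [0.5204 0.2956] [0.0033 0.0004]
[0.5237 0.296 ] [0.5204 0.2962] [ 0.0033 -0.0002]
```

Call:
{"op": "arm_command", "data": {
  "linear": [
    [0,0.05,0],
    [0,0,0],
    [0,0,0],
    [0,0,0],
    [0,0,0]
  ],
  "angular": [
    [0,0,0],
    [0,0,0],
    [0,0,0],
    [0,0,0],
    [0,0,0]
  ],
  "claw": [1,1,1,1,1]
}}

```text
time_s: 10.75
ee_pos: [0.5222, 0.2965, 0.1276]
tcp_rot: [-2.222, -2.221, 0.0]
contact_force: [-0.2, -0.3, -2.3]
opening: 0.189
grip_force: 45.0
```

```bash
python3 - <<'E'
from h import *
import cv2
d=cam("wrist","w6");s=ctrl.sense();e=s["ee_pos"];print(e,s["contact_force"],s["qvel"].round(3))
for n in("bush_open","point"):
  for q in ctrl.silhouettes("wrist",n)[:1]:
    v,u=np.argwhere(q["region"]).mean(0);print(n,q["score"],u,v,q["extent"])
a=cv2.resize(d["img"][190:270,270:380],None,fx=5,fy=5,interpolation=cv2.INTER_CUBIC)
cv2.imwrite("pics/w6c.png",a)
E
```

```text
[0.52214423 0.29653532 0.1276228 ] [-0.27260759 -0.48504076 -2.45968028] [ 0.001  0.    -0.    -0.    -0.004  0.001]
bush_open 0.76 322.36186348862407 239.5807150595883 [302.5, 225.1, 38.5, 32.8]
point 0.42 324.5563909774436 252.75187969924812 [318.9, 246.4, 13.3, 12.4]
```

View pics/w6c.png

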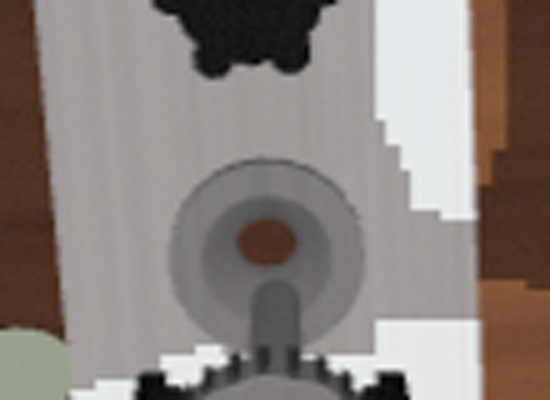

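Settled: bush centre at (323.5,241), tip at (325,246).

```bash
python3 - <<'E'
from h import *
d=ctrl.get_image("wrist");e=ctrl.sense()["ee_pos"];print(e)
for vb in(240.6,241.4):
  b=onz(d,323.5,vb,.041)
  for zt in(.055,.0565):t=onz(d,325,246.2,zt);print(b,t,b-t)
E
```

```text
[0.52216555 0.29652381 0.12762975]
[0.5205 0.2963] [0.5216 0.296 ] [-0.0011  0.0003]
[0.5205 0.2963] [0.5216 0.2965] [-0.0011 -0.0002]
[0.5205 0.2957] [0.5216 0.296 ] [-0.0011 -0.0003]
[0.5205 0.2957] [0.5216 0.2965] [-0.0011 -0.0008]
```

Call:
{"op": "arm_command", "data": {
  "linear": [
    [0,-0.035,0],
    [0,0,0.2],
    [0,0,0.3],
    [0,0,0.15],
    [0,0,0]
  ],
  "angular": [
    [0,0,0],
    [0,0,0],
    [0,0,0],
    [0,0,0],
    [0,0,0]
  ],
  "claw": [1,1,1,1,1]
}}

```text
time_s: 11.58
ee_pos: [0.5206, 0.2963, 0.1071]
tcp_rot: [-2.222, -2.22, 0.003]
contact_force: [0.7, -0.5, -1.6]
opening: 0.194
grip_force: 45.0
```

Call:
{"op": "arm_command", "data": {
  "linear": [
    [0,0,0.08],
    [0,0,0.08],
    [0,0,0.05],
    [0,0,0.05],
    [0,0,0]
  ],
  "angular": [
    [0,0,0],
    [0,0,0],
    [0,0,0],
    [0,0,0],
    [0,0,0]
  ],
  "claw": [1,1,1,1,1]
}}

```text
time_s: 12.2
ee_pos: [0.521, 0.2965, 0.1002]
tcp_rot: [-2.222, -2.221, 0.0]
contact_force: [0.0, 0.1, -2.0]
opening: 0.191
grip_force: 45.0
```

Call:
{"op": "arm_command", "data": {
  "linear": [
    [0,0,0.05],
    [0,0,0.05],
    [0,0,0.05],
    [0,0,0],
    [0,0,0]
  ],
  "angular": [
    [0,0,0],
    [0,0,0],
    [0,0,0],
    [0,0,0],
    [0,0,0]
  ],
  "claw": [1,1,1,1,1]
}}

```text
time_s: 12.82
ee_pos: [0.5212, 0.2965, 0.0959]
tcp_rot: [2.222, 2.221, 0.0]
contact_force: [0.1, -0.6, -1.8]
opening: 0.19
grip_force: 45.0
```

Call:
{"op": "arm_command", "data": {
  "linear": [
    [0,0,0.05],
    [0,0,0.05],
    [0,0,0.05],
    [0,0,0],
    [0,0,0]
  ],
  "angular": [
    [0,0,0],
    [0,0,0],
    [0,0,0],
    [0,0,0],
    [0,0,0]
  ],
  "claw": [1,1,1,1,1]
}}

```text
time_s: 13.45
ee_pos: [0.5211, 0.2966, 0.0914]
tcp_rot: [-2.222, -2.221, -0.0]
contact_force: [-0.2, -0.1, -1.1]
opening: 0.192
grip_force: 45.0
```

Call:
{"op": "arm_command", "data": {
  "linear": [
    [0,0,0.04],
    [0,0,0.04],
    [0,0,0.04],
    [0,0,0],
    [0,0,0]
  ],
  "angular": [
    [0,0,0],
    [0,0,0],
    [0,0,0],
    [0,0,0],
    [0,0,0]
  ],
  "claw": [1,1,1,1,1]
}}

```text
time_s: 14.08
ee_pos: [0.5216, 0.297, 0.0889]
tcp_rot: [2.222, 2.221, 0.002]
contact_force: [-1.7, -0.1, 4.4]
opening: 0.191
grip_force: 45.0
```

Call:
{"op": "arm_command", "data": {
  "linear": [
    [0,0,0.03],
    [0,0,0.03],
    [0,0,0.03],
    [0,0,0],
    [0,0,0]
  ],
  "angular": [
    [0,0,0],
    [0,0,0],
    [0,0,0],
    [0,0,0],
    [0,0,0]
  ],
  "claw": [1,1,1,1,1]
}}

```text
time_s: 14.7
ee_pos: [0.5222, 0.2974, 0.0872]
tcp_rot: [2.222, 2.22, 0.005]
contact_force: [-2.4, -0.5, 7.9]
opening: 0.189
grip_force: 45.0
```

Call:
{"op": "arm_command", "data": {
  "linear": [
    [-0.02,-0.04,0.02],
    [0,0,0.03],
    [0,0,0.03],
    [0,0,0],
    [0,0,0]
  ],
  "angular": [
    [0,0,0],
    [0,0,0],
    [0,0,0],
    [0,0,0],
    [0,0,0]
  ],
  "claw": [1,1,1,1,1]
}}

```text
time_s: 15.32
ee_pos: [0.5218, 0.2971, 0.0859]
tcp_rot: [2.221, 2.22, 0.008]
contact_force: [-3.0, 0.1, 11.0]
opening: 0.194
grip_force: 45.0
```

Call:
{"op": "arm_command", "data": {
  "linear": [
    [0,-0.02,0.02],
    [0,0,0.02],
    [0,0,0],
    [0,0,0],
    [0,0,0]
  ],
  "angular": [
    [0,0,0],
    [0,0,0],
    [0,0,0],
    [0,0,0],
    [0,0,0]
  ],
  "claw": [1,1,1,1,1]
}}

```text
time_s: 15.95
ee_pos: [0.5215, 0.2972, 0.0851]
tcp_rot: [2.221, 2.219, 0.009]
contact_force: [-2.0, 0.2, 10.9]
opening: 0.195
grip_force: 45.0
```

Call:
{"op": "arm_command", "data": {
  "linear": [
    [0,0,0.02],
    [0,0,0.02],
    [0,0,0.02],
    [0,0,0],
    [0,0,0]
  ],
  "angular": [
    [0,0,0],
    [0,0,0],
    [0,0,0],
    [0,0,0],
    [0,0,0]
  ],
  "claw": [1,1,1,1,1]
}}

```text
time_s: 16.58
ee_pos: [0.5216, 0.2973, 0.0834]
tcp_rot: [2.221, 2.219, 0.009]
contact_force: [-3.1, 0.5, 12.5]
opening: 0.19
grip_force: 45.0
```

Call:
{"op": "arm_command", "data": {
  "linear": [
    [0,-0.01,0.02],
    [0,0,0.02],
    [0,0,0],
    [0,0,0],
    [0,0,0]
  ],
  "angular": [
    [0,0,0],
    [0,0,0],
    [0,0,0],
    [0,0,0],
    [0,0,0]
  ],
  "claw": [1,1,1,1,1]
}}

```text
time_s: 17.2
ee_pos: [0.5208, 0.297, 0.081]
tcp_rot: [2.221, 2.22, 0.007]
contact_force: [-1.2, 0.9, 8.9]
opening: 0.196
grip_force: 45.0
```

The push fell from about 14.5 N to 11 N while the tool went deeper, so it has tripped. Easing off now.

Call:
{"op": "arm_command", "data": {
  "linear": [
    [0,0,-0.1],
    [0,0,-0.2],
    [0.02,0.05,-0.2],
    [0,0,-0.4],
    [0,0,-0.5]
  ],
  "angular": [
    [0,0,0],
    [0,0,0],
    [0,0,0],
    [0,0,0],
    [0,0,0]
  ],
  "claw": [1,1,1,1,1]
}}

```text
time_s: 17.82
ee_pos: [0.5197, 0.2961, 0.1199]
tcp_rot: [-2.222, -2.22, 0.004]
contact_force: [0.2, -0.0, -1.5]
opening: 0.195
grip_force: 45.0
```

Call:
{"op": "arm_command", "data": {
  "linear": [
    [0,0,-0.8],
    [0,0,-0.8],
    [0,0,-0.6],
    [0,0,0],
    [0,0,0]
  ],
  "angular": [
    [0,0,0],
    [0,0,0],
    [0,0,0],
    [0,0,0],
    [0,0,0]
  ],
  "claw": [1,1,1,1,1]
}}

```text
time_s: 18.45
ee_pos: [0.52, 0.2963, 0.1854]
tcp_rot: [-2.222, -2.22, 0.003]
contact_force: [-0.6, -0.4, -2.3]
opening: 0.194
grip_force: 45.0
```

```bash
python3 - <<'E'
from h import *
d=cam("wrist","w7");s=ctrl.sense();e=s["ee_pos"];print(e,s["contact_force"],s["tcp_rot"])
for q in ctrl.silhouettes("wrist","point")[:1]: print(q["score"],q["extent"])
import cv2
a=d["img"][200:400,240:400];b=cv2.imread("pics/w3.png")[200:400,240:400]
cv2.imwrite("pics/w7c.png",cv2.resize(np.hstack([b,a]),None,fx=2.4,fy=2.4))
E
```

```text
[0.5197508  0.29618278 0.184975  ] [-0.78485768 -0.35001709 -2.14353974] [-2.22161404 -2.22003235  0.00368497]
```

View pics/w7c.png

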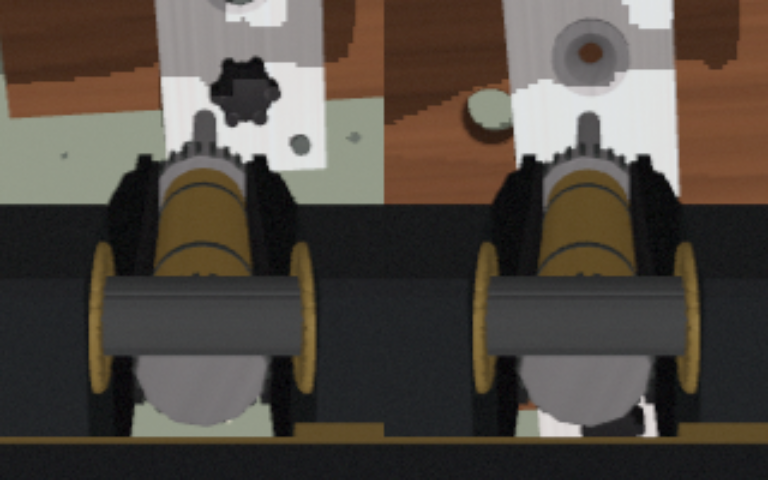

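Left half is before the press, right half after: the punch sits unchanged in the grip. Going back to the stand.

Call:
{"op": "arm_command", "data": {
  "linear": [
    [-0.4,0,-0.2],
    [-0.8,0,0],
    [-1,-0.1,0],
    [-1,-0.1,0],
    [-1,-0.1,0]
  ],
  "angular": [
    [0,0,0],
    [0,0,0],
    [0,0,0],
    [0,0,0],
    [0,0,0]
  ],
  "claw": [1,1,1,1,1]
}}

```text
time_s: 19.18
ee_pos: [0.5111, 0.1689, 0.1925]
tcp_rot: [2.222, 2.22, -0.001]
contact_force: [-0.7, 0.3, -2.7]
opening: 0.192
grip_force: 45.0
```

Call:
{"op": "arm_command", "data": {
  "linear": [
    [-1,-0.1,0],
    [-1,-0.1,0],
    [-1,-0.1,0],
    [-1,-0.1,0],
    [-1,-0.1,0]
  ],
  "angular": [
    [0,0,0],
    [0,0,0],
    [0,0,0],
    [0,0,0],
    [0,0,0]
  ],
  "claw": [1,1,1,1,1]
}}

```text
time_s: 19.8
ee_pos: [0.4958, 0.019, 0.1925]
tcp_rot: [2.223, 2.22, -0.0]
contact_force: [0.1, -0.9, -2.0]
opening: 0.19
grip_force: 45.0
```

Call:
{"op": "arm_command", "data": {
  "linear": [
    [-1,-0.1,0],
    [-1,-0.1,0],
    [-1,-0.1,0],
    [-1,-0.1,0],
    [-1,-0.07,0]
  ],
  "angular": [
    [0,0,0],
    [0,0,0],
    [0,0,0],
    [0,0,0],
    [0,0,0]
  ],
  "claw": [1,1,1,1,1]
}}

```text
time_s: 20.42
ee_pos: [0.4814, -0.1309, 0.1925]
tcp_rot: [2.223, 2.22, -0.0]
contact_force: [0.6, -0.2, -1.3]
opening: 0.192
grip_force: 45.0
```

Call:
{"op": "arm_command", "data": {
  "linear": [
    [-1,0,0],
    [-0.8,0,0],
    [-0.6,0,0],
    [0,0,0],
    [0,0,0]
  ],
  "angular": [
    [0,0,0],
    [0,0,0],
    [0,0,0],
    [0,0,0],
    [0,0,0]
  ],
  "claw": [1,1,1,1,1]
}}

```text
time_s: 21.05
ee_pos: [0.4819, -0.2009, 0.1923]
tcp_rot: [-2.222, -2.22, -0.0]
contact_force: [0.5, 0.3, -2.7]
opening: 0.191
grip_force: 45.0
```

Call:
{"op": "arm_command", "data": {
  "linear": [
    [0,0,0],
    [0,0,0],
    [0,0,0],
    [0,0,0],
    [0,0,0]
  ],
  "angular": [
    [0,0,0],
    [0,0,0],
    [0,0,0],
    [0,0,0],
    [0,0,0]
  ],
  "claw": [1,1,1,1,1]
}}

```text
time_s: 21.68
ee_pos: [0.4821, -0.2014, 0.1925]
tcp_rot: [-2.222, -2.221, -0.0]
contact_force: [-1.4, 0.5, -1.9]
opening: 0.194
grip_force: 45.0
```

Call:
{"op": "arm_command", "data": {
  "linear": [
    [0,0,0.5],
    [0,0,0.7],
    [0,0,0.5],
    [0,0,0.3],
    [0,0,0]
  ],
  "angular": [
    [0,0,0],
    [0,0,0],
    [0,0,0],
    [0,0,0],
    [0,0,0]
  ],
  "claw": [1,1,1,1,1]
}}

```text
time_s: 22.3
ee_pos: [0.4816, -0.2012, 0.1315]
tcp_rot: [-2.221, -2.219, 0.001]
contact_force: [-0.8, 0.2, -1.4]
opening: 0.195
grip_force: 45.0
```

Call:
{"op": "arm_command", "data": {
  "linear": [
    [0,0,0.4],
    [0,0,0.4],
    [0,0,0.3],
    [0,0,0.2],
    [0,0,0]
  ],
  "angular": [
    [0,0,0],
    [0,0,0],
    [0,0,0],
    [0,0,0],
    [0,0,0]
  ],
  "claw": [1,1,1,1,1]
}}

```text
time_s: 22.92
ee_pos: [0.4817, -0.2012, 0.0927]
tcp_rot: [-2.221, -2.22, 0.001]
contact_force: [-0.4, 0.0, -1.8]
opening: 0.192
grip_force: 45.0
```

Call:
{"op": "arm_command", "data": {
  "linear": [
    [0,0,0.15],
    [0,0,0.15],
    [0,0,0.09],
    [0,0,0],
    [0,0,0]
  ],
  "angular": [
    [0,0,0],
    [0,0,0],
    [0,0,0],
    [0,0,0],
    [0,0,0]
  ],
  "claw": [1,1,1,1,1]
}}

```text
time_s: 23.55
ee_pos: [0.4821, -0.2015, 0.0819]
tcp_rot: [2.222, 2.221, 0.0]
contact_force: [0.2, 0.1, -2.0]
opening: 0.192
grip_force: 45.0
```

Call:
{"op": "arm_command", "data": {
  "linear": [
    [0,0,0.04],
    [0,0,0.04],
    [0,0,0.02],
    [0,0,0],
    [0,0,0]
  ],
  "angular": [
    [0,0,0],
    [0,0,0],
    [0,0,0],
    [0,0,0],
    [0,0,0]
  ],
  "claw": [1,1,1,1,1]
}}

```text
time_s: 24.18
ee_pos: [0.4823, -0.2017, 0.0795]
tcp_rot: [2.222, 2.22, -0.0]
contact_force: [-2.7, -0.3, 4.6]
opening: 0.189
grip_force: 45.0
```

Collar seated on the stand. Releasing slowly, then withdrawing.

Call:
{"op": "arm_command", "data": {
  "linear": [
    [0,0,-0.03],
    [0,0,0],
    [0,0,0],
    [0,0,0],
    [0,0,0]
  ],
  "angular": [
    [0,0,0],
    [0,0,0],
    [0,0,0],
    [0,0,0],
    [0,0,0]
  ],
  "claw": [0.6,0.4,0,-0.5,-1]
}}

```text
time_s: 24.8
ee_pos: [0.4821, -0.2014, 0.0796]
tcp_rot: [-2.222, -2.221, -0.0]
contact_force: [0.1, -0.0, -0.3]
opening: 0.558
grip_force: 0.0
```

Call:
{"op": "arm_command", "data": {
  "linear": [
    [0,0,0],
    [0,0,0],
    [0,0,0],
    [0,0,0],
    [0,0,0]
  ],
  "angular": [
    [0,0,0],
    [0,0,0],
    [0,0,0],
    [0,0,0],
    [0,0,0]
  ],
  "claw": [-1,-1,-1,-1,-1]
}}

```text
time_s: 25.42
ee_pos: [0.4821, -0.2014, 0.0796]
tcp_rot: [-2.222, -2.221, 0.0]
contact_force: [0.2, -0.5, -0.3]
opening: 0.993
grip_force: 0.0
```

Call:
{"op": "arm_command", "data": {
  "linear": [
    [0,0,-0.5],
    [0,0,-1],
    [0,0,-1],
    [0,0,-1],
    [0,0,0]
  ],
  "angular": [
    [0,0,0],
    [0,0,0],
    [0,0,0],
    [0,0,0],
    [0,0,0]
  ],
  "claw": [-1,-1,-1,-1,-1]
}}

```text
time_s: 26.05
ee_pos: [0.484, -0.2025, 0.189]
tcp_rot: [2.217, 2.216, 0.003]
contact_force: [0.4, -0.1, -1.0]
opening: 1.002
grip_force: 0.0
```

```bash
python3 - <<'E'
from h import *
import cv2
a=cam("scene","s8");b=cam("side","d8");s=ctrl.sense();print(s["ee_pos"],s["opening"],s["contact_force"])
print([(q["score"],q["extent"]) for q in ctrl.silhouettes("side","punch_grip")],[(q["score"],q["extent"]) for q in ctrl.silhouettes("scene","punch_grip")])
z=lambda i,x,y:cv2.resize(i[y:y+130,x:x+130],None,fx=3,fy=3)
cv2.imwrite("pics/f8.png",np.hstack([z(a["img"],170,165),z(b["img"],270,265)]))
E
```

```text
[ 0.48205769 -0.20141164  0.18491669] 1.0020384253549288 [-0.33948308 -0.59617894  0.15760246]
[(0.81, [297.7, 294.7, 12.7, 43.1])] [(0.78, [239.6, 178.0, 12.3, 34.8]), (0.54, [226.4, 199.1, 66.3, 58.4])]
```

View pics/f8.png

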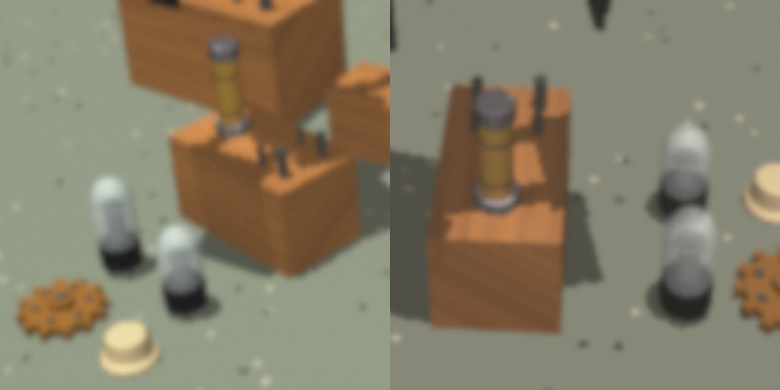

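Both crops show the punch upright, with its collar on the stand, the gripper clear of it, and the tubes, knob and wheel undisturbed.

```bash
python3 -c "
from station import ctrl
print(ctrl.job_done())"
```

```text
the job is handed in; nothing more can be done
None
```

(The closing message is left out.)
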